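Peel the used glue-tray liner off the stack

TASK

Change the glue tray's liner: lift the pad applicator up and off the hook bar and stand it upright on the bare saw table, clear of the glue station, without dropping it, and let go. Then take the used top liner by its rim near one corner and peel it off the clean liner it sticks to - that corner comes up first while the opposite corner is still down - leaving the clean liner seated in the station. Finish while still holding the used liner up, level and at least 15 cm above the saw table, carried by the gripper alone; never tip it steeply, as dried scraps would fall out, and leave the bottle and the offcuts where they are.

Things in the scene. Friction and masses are not known exactly. Their poses are not given: they have to be found in the camera images.
- station: Glue station, screwed down. Origin: on the saw top (z = 0) under the middle of the liner stack; yaw within 0.3 rad; at yaw 0 x points away from the robot, y left. Ply base 12 mm thick, x -96..96, y -127..215 mm. Batten frame 178x228 mm, top at z = 36, holds three nested white liners, the lowest fixed. At its left end an upright ply board, x -31..55, y 115..127, top at z = 216.
- hook_bar (a point): Middle of the steel cross bar (10 mm diameter, 60 mm long, along the station's x) that the applicator hangs on, 196 mm above the saw top; its two ends bend back (+y) into the upright board. A like bar sits 60 mm below it (53 mm above the top liner's rim), against which the handle leans: draw the peeled liner out from under it to the right before raising it.
- applicator: Pad applicator (glue spreader), about 160 g, mostly in its foot: 70 (x) by 50 (y) by 16 mm, y -38..12, with an upright square wooden handle 24 mm thick flush with its +y edge, top 200 mm above the underside. Origin: on the underside, below the handle's axis; z up. It hangs upright over the top liner, underside 86 mm above the saw top, 8 mm above the rim. Stood on a flat surface it stays up.
- applicator_hook (a point): Top of the applicator's two wire hooks, on the +y face of its handle, 118 mm above the underside; they reach out to y = 29 mm and turn down 28 mm behind the hook bar. Lifted straight up 25 mm the hooks are free of the bar (40 mm to be safe); then move it away from the bar (-y of the station) first.
- applicator_grip (a point): Middle of the applicator's handle, 24 mm below its top (176 mm above the foot's underside): pinch the 24 mm handle here from above, either way round.
- liner_top: The used liner, top of the stack: white plastic tray, 80 g, 150 (x) by 200 (y) mm over the rim, 34 mm deep, spots of dried glue on its floor. Origin: middle of the underside, 44 mm above the saw top at first, axes as the station's. Four springy tongues of the liner below (at its short ends, 25 mm from the corners) grip its rim, each dragging with 2 to 4 N until lifted 7 mm.
- rim_front_right (a point): On top of the top liner's front rim, 40 mm from its front right corner. The rim (all round) is 9 mm wide with upright sides; its top is 34 mm, its lower edge 22 mm above the liner's origin. The next liner's rim, flush outside, begins 14 mm below this top: let the fingertips reach only 8 to 11 mm below it. Pinch across the rim (along the liner's x).
- liner_below: The clean liner directly below, same shape; origin 30 mm above the saw top when seated. Its tongues grip the top liner (every liner has four, 14 mm wide, standing 9 mm above its rim, outside it); it sits itself in stiffer tongues of the fixed lowest liner (5 to 8 N each). It must stay seated.
- corner_front_right (a point): Front right corner of the top liner's rim as seen from the robot (rounded, radius 16 mm), at rim-top height; at (-75, -100, 34) mm in the liner's frame.
- corner_front_left (a point): Front left corner of the top liner's rim as seen from the robot (rounded, radius 16 mm), at rim-top height; at (-75, 100, 34) mm in the liner's frame.
- corner_back_right (a point): Back right corner of the top liner's rim as seen from the robot (rounded, radius 16 mm), at rim-top height; at (75, -100, 34) mm in the liner's frame.
- corner_back_left (a point): Back left corner of the top liner's rim as seen from the robot (rounded, radius 16 mm), at rim-top height; at (75, 100, 34) mm in the liner's frame.
- glue_bottle: Bystander, loose: yellow glue bottle with a black nozzle cap, 50 mm wide, 106 mm tall, standing on the left end of the station's base board; origin under its middle.
- grey_block: Bystander, loose: small grey sawn block, 53x32x24 mm, on the left end of the base board; origin under its middle.
- small_pale: Bystander, loose: pale offcut, 46x58x14 mm, on the saw top at the right; origin under its middle.
- small_red: Bystander, loose: reddish offcut, 42x48x10 mm, on the saw top at the right; origin under its middle.
- tan_block: Bystander, loose: tan offcut, 68x71x24 mm, on the saw top at the right; origin under its middle.
- cream_stick: Bystander, loose: cream offcut, 109x42x20 mm, on the saw top at the front right; origin under its middle.

How it is judged (in metres and radians):
On the way, in this order (a step that is already met when the one before it is completed fails the run):
1. the applicator is off its hook bar and stands upright on the saw table, let go (height (world z) of applicator between -0.008 and 0.008 m and angle between applicator's own z axis and vertical below 0.12 rad and contact force between applicator and station below 0.05 N and contact force between applicator and the fingers below 0.05 N and linear speed of applicator below 0.03 m/s), for 0.2 s.
2. the used liner is peeled: one corner is more than 25 mm up while the opposite corner is still within 10 mm of its seat (((z of corner_front_right in the frame of station above 0.103 m and z of corner_back_left in the frame of station below 0.088 m) or (z of corner_front_left in the frame of station above 0.103 m and z of corner_back_right in the frame of station below 0.088 m) or (z of corner_back_right in the frame of station above 0.103 m and z of corner_front_left in the frame of station below 0.088 m) or (z of corner_back_left in the frame of station above 0.103 m and z of corner_front_right in the frame of station below 0.088 m))), for 0.05 s.
At the end, for the whole second after the job is handed in: Fingers hold the used liner still, underside over 150 mm above the saw top, level within 0.17 rad, carried by nothing else; clean liner seated (4 mm in height, 8 mm sideways, 0.05 rad); applicator stands upright (0.12 rad) on the saw table, let go, clear of the station (all of step 1 and height (world z) of liner_top above 0.15 m and angle between liner_top's own z axis and vertical below 0.17 rad and contact force between liner_top and the fingers above 0.5 N and linear speed of liner_top below 0.03 m/s and contact force between liner_top and station below 0.05 N and contact force between liner_top and liner_below below 0.05 N and contact force between liner_top and applicator below 0.05 N and contact force between liner_top and glue_bottle below 0.05 N and z of liner_below in the frame of station below 0.034 m and horizontal distance between liner_below and station below 0.008 m and angle between the z axis of liner_below and the z axis of station, either way round below 0.05 rad); the arm keeps its last pose, push and grip.
It fails at once if the applicator is dropped (moves faster than 1 m/s) (linear speed of applicator above 1 m/s).
It fails at once if the used liner is tipped by more than 45 degrees (angle between liner_top's own z axis and vertical above 0.785 rad).
It fails at once if the clean liner is pulled out of its seat (z of liner_below in the frame of station above 0.042 m).
It fails at once if the glue bottle or one of the offcuts is moved by more than 2 cm (distance of any of glue_bottle, grey_block, small_pale, small_red, tan_block, cream_stick from where it was at the start of the episode above 0.02 m).
It also fails if it takes over 59 s, if anything falls off the work surface, if the arm or the gripper's body presses on something with over 40 N, if the wrist force passes 120 N, or if a joint passes its speed limit or range.

ROBOT

A 6-joint arm with a two-finger parallel gripper is mounted at the origin on a cart in front of the work surface, level with it; the furniture and walls round the work are solid. World frame = base frame: x ahead of the robot, y to its left, z up, the work surface at z = 0. Lengths are in m, angles in degrees, forces in N, time in s.
With the tool pointing down it reaches from about 0.325 to 0.9 m from the base axis. Payload 6.1 kg.
Tool frame: the origin (TCP) lies on the centre line of the jaws, within the pads' length; the fingertips stand ahead of it and the grasp point (between the pads) lies 11 mm behind it (ctrl.nose_length is the x of the fingertips in the tool frame, in m); x points along the fingers, y is the direction in which the jaws open and shut, and the axes are right-handed (so a half turn about x gives the same grasp; the last joint's range is limited). The gripper opens to 87 mm and grips with 3 to 60 N. Pads are 19 mm wide; open, the fingers measure 117 mm over their backs; the gripper's body (75 mm by 190 mm) begins 51 mm behind the grasp point.
Start: joints at [-77.24, 12.628, 87.462, -0, 79.91, -7.225], TCP at [0.214, -0.587, 0.231] pointing down, gripper open.
Joint ranges: [-170.65, 170.65], [-52.31, 119.04], [5.05, 147.46], [-71.25, 251.25], [11.57, 151.72], [-153.62, 153.62]. Speed limits (degrees/s): [147.25, 147.25, 172.46, 180, 180, 180].

INTERFACE

Orientations are given as a 3x3 rotation matrix whose columns are the frame's x, y, z axes.
In Python, from workcell import ctrl gives the robot as it stands. The module is installed in compiled form; this text tells all that it offers. Calls block until the motion is done:
- ctrl.movep(position, orientation): joint-space move of the TCP to a pose.
- ctrl.move_straight(position, attitude=None, speed=0.15): straight line of the TCP; attitude=None keeps the orientation; speed is the mean speed in m/s.
- ctrl.movej(angles): joint-space move.
- ctrl.set_gripper(opening, f_grip=None): opening from 0.0 (shut) to 1.0 (fully open); f_grip is the grip in N (None keeps the last); returns when the fingers have stopped.
- ctrl.dwell(seconds).
- ctrl.ik(position, orientation): joint angles nearest the present ones, or None.
- ctrl.sense(): the state.
- ctrl.snapshot(name): name is "side" or "top"; returns the picture (480x640x3 uint8, red, green, blue); there is no depth.
- ctrl.calibration(name): a dict with "intrinsics" (3x3 intrinsics, pixels), "extrinsics" (4x4, takes a point from world to camera coordinates). Camera axes: x right, y down, z forward; pixel columns grow to the right and rows downward; lengths in m; the calibration is good to about 2 mm. A picture is of the moment at which its call begins. calibration takes no time and is no camera call.
A pose or a line that the arm cannot do raises ctrl.Unreachable and nothing moves.
- ctrl.job_done(): hands the job in, once; it reports no verdict.
Trained networks look in the newest picture that a camera, given by its name, has taken for a name from the list of things; names that differ only in an ending like _2 or _b are one class to them, and where a whole thing is asked for, a point or a joint stands for the part that bears it (a point fixed in the world has none). Each returns a list of dicts, best first, with "confidence" (0 to 1); they miss things now and then, are a little off and sometimes report something else, mostly with a low value. They report only what shows in the picture. A call takes as long as a camera call.
- ctrl.find_in(name, camera): "location" ([column, row] in pixels, amid what is visible of it).
The state is a dict: "t": time; "joints": joint angles; "joint_velocities": joint speeds; "joint_torque": joint torques, N m; "position": TCP position; "ee_rot": TCP orientation; "force": force on the tool from outside, world axes, zero at the start; "moment": the same for the moment, N m; "width": opening from 0.0 (shut) to 1.0 (fully open).
Only numpy, scipy, OpenCV 4.12 (cv2) and the standard library are available. Lean on these libraries where they do the work, as an engineer would, in place of code of your own. Each camera call takes 0.05 s, during which the arm holds its last target. There are 200 camera calls.

## Working session

There is one attempt and no reset: what is moved stays moved. The work goes in short steps, each a Python script; the robot and the scene stay as the last script left them, time stands still between calls to the robot, and variables do not carry over. Pictures are saved under pics/ and viewed, about 8 in all and at most 12, crops included, and the job is handed in when it is done.

```bash
mkdir -p pics
cat > h.py <<'E'
import numpy as np, cv2
from workcell import ctrl
def cal(c):
    d=ctrl.calibration(c); return np.array(d["intrinsics"]),np.array(d["extrinsics"])
def proj(c,p):
    K,E=cal(c); q=K@(E[:3,:3]@np.array(p,float)+E[:3,3]); return q[:2]/q[2]
def ray(c,uv):
    K,E=cal(c); R,t=E[:3,:3],E[:3,3]
    return -R.T@t, R.T@np.linalg.solve(K,[uv[0],uv[1],1.])
def onplane(c,uv,z):
    o,d=ray(c,uv); return o+d*(z-o[2])/d[2]
def tri(uv1,uv2):
    o1,d1=ray("side",uv1);o2,d2=ray("top",uv2)
    s=np.linalg.lstsq(np.c_[d1,-d2],o2-o1,rcond=None)[0]
    a,b=o1+s[0]*d1,o2+s[1]*d2
    return (a+b)/2,np.linalg.norm(a-b)
def save(c,n):
    im=ctrl.snapshot(c); cv2.imwrite(f"pics/{n}.png",im[:,:,::-1]); return im
E
python3 - <<'E'
from h import *
np.set_printoptions(precision=3,suppress=True)
for c in("side","top"):
    save(c,"a_"+c); print(c,ray(c,(320,240)))
    for n in["station","hook_bar","applicator","applicator_hook","applicator_grip","liner_top","rim_front_right","corner_front_right","corner_front_left","corner_back_right","corner_back_left","glue_bottle","grey_block","small_pale","small_red","tan_block","cream_stick"]:
        print(n,[(np.round(r["location"],1).tolist(),round(r["confidence"],2)) for r in ctrl.find_in(n,c)[:2]])
print(ctrl.sense(),ctrl.nose_length)
E
```

```text
side (array([-0.022,  0.832,  0.757]), array([ 0.454, -0.745, -0.49 ]))
station [([272.4, 335.7], 0.84), ([341.8, 240.6], 0.36)]
hook_bar [([268.1, 340.0], 0.8)]
applicator [([286.5, 265.7], 0.62), ([308.4, 302.1], 0.44)]
applicator_hook [([287.7, 262.3], 0.76)]
applicator_grip [([283.6, 259.9], 0.84)]
liner_top []
rim_front_right [([311.6, 305.7], 0.92)]
corner_front_right [([309.0, 300.3], 0.85)]
corner_front_left [([402.3, 270.5], 0.73), ([308.1, 307.7], 0.58)]
corner_back_right [([309.0, 301.8], 0.84)]
corner_back_left [([309.8, 305.8], 0.85), ([320.4, 324.0], 0.39)]
glue_bottle [([228.7, 345.0], 0.74)]
grey_block [([261.1, 366.5], 0.63)]
small_pale [([339.3, 237.3], 0.65)]
small_red [([395.8, 245.4], 0.39)]
tan_block [([377.6, 237.1], 0.59)]
cream_stick []
top (array([ 0.402, -0.034,  1.186]), array([ 0.093, -0.033, -0.995]))
station [([222.6, 246.2], 0.9)]
hook_bar [([193.7, 215.0], 0.71), ([224.2, 244.6], 0.69)]
applicator [([249.2, 236.2], 0.69)]
applicator_hook [([253.4, 230.9], 0.74), ([440.2, 259.8], 0.7)]
applicator_grip [([252.7, 232.6], 0.71), ([224.2, 243.3], 0.37)]
li
[... 395 characters left out ...]
_pale [([440.1, 257.5], 0.65), ([422.5, 195.7], 0.55)]
small_red [([443.3, 260.7], 0.49)]
tan_block [([442.8, 233.6], 0.93)]
cream_stick [([395.0, 285.0], 0.8), ([251.7, 234.6], 0.73)]
{'t': 1.8, 'joints': array([-77.241,  12.628,  87.462,  -0.   ,  79.909,  -7.226]), 'joint_velocities': array([-0.027, -0.014,  0.024, -0.03 ,  0.08 ,  0.046]), 'joint_torque': array([ -0.001, -49.456, -38.77 ,   0.07 ,   0.047,  -0.   ]), 'position': array([ 0.214, -0.587,  0.231]), 'ee_rot': array([[-0.   ,  0.342, -0.94 ],
       [-0.   , -0.94 , -0.342],
       [-1.   ,  0.   ,  0.   ]]), 'force': array([ 0.45 , -0.076,  0.152]), 'moment': array([ 0.001,  0.027, -0.018]), 'width': 0.9971781863544908} 0.008
```

View pics/a_side.png

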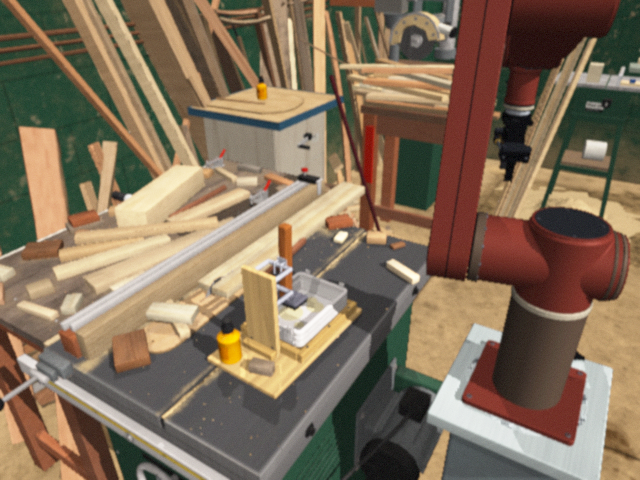

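View pics/a_top.png

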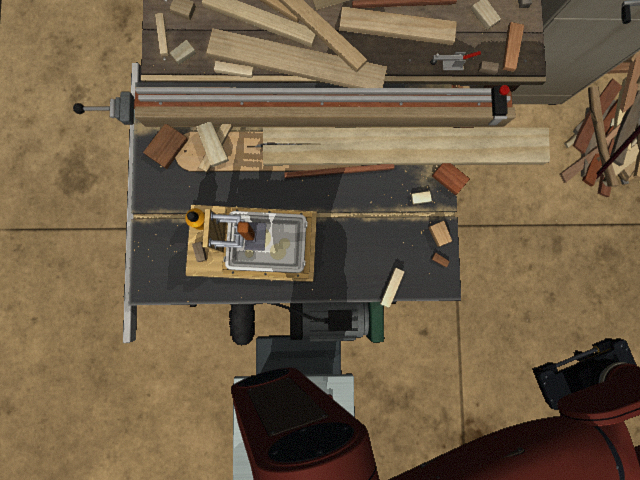

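The side view shows the station at about (290,320) with the applicator hanging from the board. The top view shows the base board over cols 187-316, rows 205-281, the liner rim around (266,242), and free table to the right of it. I'll zoom in on both.

Run:
```python
from h import *
t=cv2.imread("pics/a_top.png")[195:295,175:330]; s=cv2.imread("pics/a_side.png")[215:400,200:370]
cv2.imwrite("pics/b_top.png",cv2.resize(t,None,fx=5,fy=5,interpolation=cv2.INTER_CUBIC))
cv2.imwrite("pics/b_side.png",cv2.resize(s,None,fx=3.2,fy=3.2,interpolation=cv2.INTER_CUBIC))
for uv in[(187,205),(316,211),(314,281),(186,276)]: print(onplane("top",uv,.012))
for uv in [(422,197),(441,233),(441,259),(393,287)]: print(onplane("top",uv,.012))
for uv in [(130,130),(133,300),(460,300),(458,190),(225,218),(458,218)]: print('tbl',onplane("top",uv,.0))
```

```text
[0.61025278 0.2862463  0.012     ]
[ 0.59138326 -0.06314316  0.012     ]
[ 0.40103635 -0.05558644  0.012     ]
[0.41863375 0.28537949 0.012     ]
[ 0.62852586 -0.35705255  0.012     ]
[ 0.52784466 -0.40610725  0.012     ]
[ 0.45640935 -0.40318916  0.012     ]
[ 0.38218226 -0.26897174  0.012     ]
tbl [0.82399436 0.44976624 0.        ]
tbl [0.35677528 0.42730636 0.        ]
tbl [ 0.34419138 -0.45494638  0.        ]
tbl [ 0.65020001 -0.46314221  0.        ]
tbl [0.57567698 0.18592451 0.        ]
tbl [ 5.70808479e-01 -4.59577614e-01 -2.22044605e-16]
```

View pics/b_top.png

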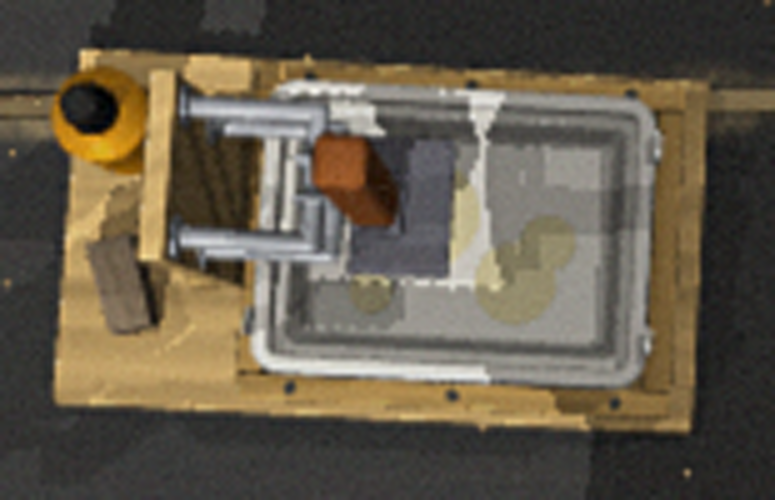

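View pics/b_side.png

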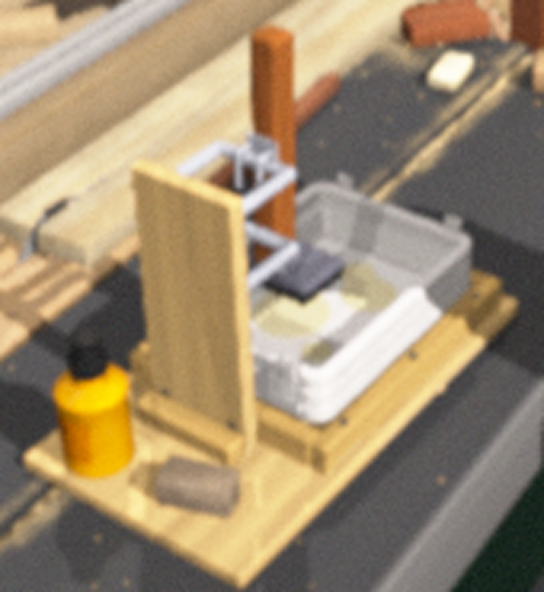

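The top crop shows the base corners at (82,50), (707,83), (691,430) and (55,404) in crop pixels, the rim edges, and the handle top at about (340,152). The side crop shows the handle top at about (272,36), with the hooks over the upper bar and the tongues at the short ends. Next I'll fit the station pose to these.

Run:
```python
from h import *
from scipy.optimize import least_squares
np.set_printoptions(precision=4,suppress=True)
T=lambda x,y:np.array([175+(x+.5)/5-.5,195+(y+.5)/5-.5]); S=lambda x,y:np.array([200+(x+.5)/3.2-.5,215+(y+.5)/3.2-.5])
P=[("top",T(82,50),(96,215,12)),("top",T(707,83),(96,-127,12)),("top",T(691,430),(-96,-127,12)),("top",T(55,404),(-96,215,12)),
("side",S(25,457),(96,215,12)),("side",S(243,580),(-96,215,12)),
("side",S(135,165),(55,127,216)),("side",S(243,200),(-31,127,216)),
("top",T(145,258),(-31,127,216)),("top",T(150,70),(55,127,216))]
# edges in top of rim: pixel, coordinate index, value
L=[(T(465,92),0,75),(T(655,120),1,-100),(T(645,360),1,-100),(T(260,230),1,100)]
def w(s,p):
    c,n=np.cos(s[2]),np.sin(s[2]); p=np.array(p)/1000
    return np.array([s[0]+c*p[0]-n*p[1],s[1]+n*p[0]+c*p[1],p[2]])
def f(s,full=False):
    r=[(proj(c,w(s,p))-uv) for c,uv,p in P]
    e=[]
    for uv,i,v in L:
        q=onplane("top",uv,.078)-w(s,(0,0,78)); c,n=np.cos(s[2]),np.sin(s[2])
        e.append(((c*q[0]+n*q[1] if i==0 else -n*q[0]+c*q[1])-v/1000)*480)
    return (np.array(r),np.array(e)) if full else np.r_[np.ravel(r),e]
o=least_squares(f,[.5,.07,-.03],loss="soft_l1"); print(o.x); print(*f(o.x,True))
# handle top
h=tri(S(272,36),T(340,152)); print("handle top",h, onplane("top",T(340,152),.286))
s=o.x;c,n=np.cos(s[2]),np.sin(s[2]);q=h[0]-w(s,(0,0,0));print("in station",c*q[0]+n*q[1],-n*q[0]+c*q[1],q[2])
print("bar mid px",proj("top",w(s,(12,60,196))))
bar=[onplane("top",T(x,y),.196) for x,y in((325,110),(335,250))]
for b in bar: q=b-w(s,(0,0,0));print("bar end in st",c*q[0]+n*q[1],-n*q[0]+c*q[1])
```

```text
[ 0.5024  0.0665 -0.0539]
[[-0.1712  0.5224]
 [ 0.8733 -0.2272]
 [ 1.061   0.8937]
 [ 0.045   0.7945]
 [-0.8768  0.2082]
 [-0.5161 -0.5217]
 [-2.0467  0.3554]
 [-3.4775  2.3729]
 [-1.1609  1.3119]
 [ 0.4968  0.6474]] [-0.4457  1.1311  0.9169  0.2243]
handle top (array([0.517 , 0.0957, 0.2813]), np.float64(0.0055615830410244175)) [0.5188 0.0965 0.286 ]
in station 0.0130235894564679 0.02997903177157093 0.2813041592108927
bar mid px [235.4176 230.6716]
bar end in st 0.044784806531715314 0.05247843868384994
bar end in st -0.019190383353854097 0.044101287212148337
```

```bash
cat >> h.py <<'E'
ST=np.array([.5024,.0665,-.0539])
def w(p):
    c,n=np.cos(ST[2]),np.sin(ST[2]); p=np.array(p)/1000
    return np.array([ST[0]+c*p[0]-n*p[1],ST[1]+n*p[0]+c*p[1],p[2]])
XS=np.array([np.cos(ST[2]),np.sin(ST[2]),0]); YS=np.array([-XS[1],XS[0],0])
def down(sign=1):
    x=np.array([0,0,-1.]); y=sign*XS
    return np.c_[x,y,np.cross(x,y)]
def st(*a):
    s=ctrl.sense(); print(*a,"t",round(s["t"],2),"p",np.round(s["position"],4),"F",np.round(s["force"],1),"M",np.round(s["moment"],2),"w",round(s["width"],3)); return s
E
python3 - <<'E'
from h import *
for s in(1,-1):
    for p in([.517,.096,.251],[.55,-.28,.2],w((-70,-60,77)),w((-70,-160,250))): 
        j=ctrl.ik(p,down(s)); print(s,None if j is None else np.round(j,1))
E
```

```text
1 [  1.9  -1.8 100.7  -0.   81.1   5. ]
1 [-34.3  12.8  90.5  -0.   76.6 -31.2]
1 [ -9.2  -4.5 123.3  -0.   61.2  -6.1]
1 [-22.4 -15.5 113.   -0.   82.5 -19.3]
-1 None
-1 [-34.3  12.8  90.5  -0.   76.6 148.8]
-1 None
-1 None
```

Run:
```python
from h import *
R=down(1)
ctrl.move_straight([.214,-.587,.36],speed=.3)
ctrl.movep([.5175,.096,.35],R); st("above")
ctrl.set_gripper(.7)
ctrl.move_straight([.5175,.096,.251],speed=.15); st("at")
save("side","c_side"); save("top","c_top")
s=cv2.imread("pics/c_side.png")[190:370,180:400]; t=cv2.imread("pics/c_top.png")[180:290,170:330]
s=cv2.resize(s,(440,360)); t=cv2.resize(t,(524,360))[:,:360]
cv2.imwrite("pics/c.png",np.hstack([s,t]))
```

```text
above t 5.03 p [0.5177 0.0953 0.35  ] F [-0.2  0.1 -0.2] M [-0.02 -0.12  0.03] w 0.999
at t 6.59 p [0.518 0.096 0.252] F [-1.  -0.4  0. ] M [ 0.02 -0.14 -0.03] w 0.706
```

View pics/c.png

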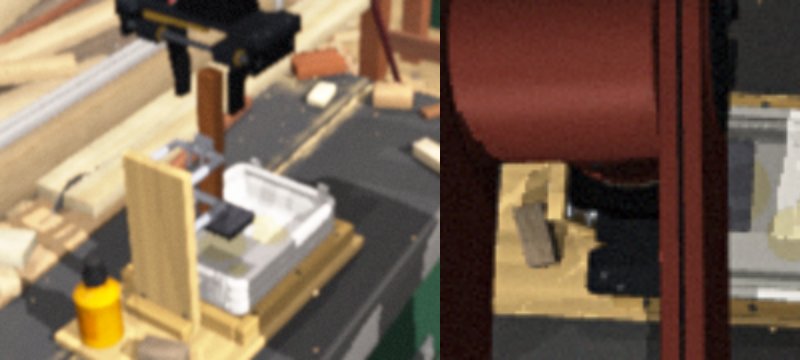

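The handle top, around crop pixel (210,70), sits between the two fingers, and the gripper body is long along the station's x. I'll grip, lift and carry.

Run:
```python
from h import *
st0=st("pre")
ctrl.set_gripper(0,f_grip=40); s=st("grip"); p=s["position"].copy()
print("expect w",.024/.087)
ctrl.move_straight(p+[0,0,.045],speed=.08); st("lift")
q=p+[0,0,.045]-YS*.12
ctrl.move_straight(q,speed=.15); st("away")
g=np.array([.55,-.28,p[2]+.045])
ctrl.move_straight(g,speed=.2)
g[2]=p[2]-.086+.008
ctrl.move_straight(g,speed=.12); st("near")
save("side","d_side"); cv2.imwrite("pics/d.png",cv2.resize(cv2.imread("pics/d_side.png")[150:330,240:480],(720,540)))
```

```text
pre t 6.69 p [0.5184 0.096  0.2526] F [-0.5 -0.4  0.1] M [-0.03 -0.07  0.03] w 0.701
grip t 7.41 p [0.5174 0.096  0.251 ] F [-1.5 -0.2  1.5] M [-0.01  0.09 -0.02] w 0.272
expect w 0.2758620689655173
lift t 8.12 p [0.5181 0.096  0.2971] F [ 0.9 -2.   4.1] M [-0.61 -0.28 -0.06] w 0.274
away t 9.07 p [ 0.5108 -0.0232  0.2957] F [-0.3  0.9 -0.9] M [-0.01 -0.08  0.07] w 0.274
near t 11.69 p [ 0.5506 -0.2804  0.1742] F [ 0.7  0.1 -1.2] M [ 0.03 -0.09  0.02] w 0.277
```

View pics/d.png

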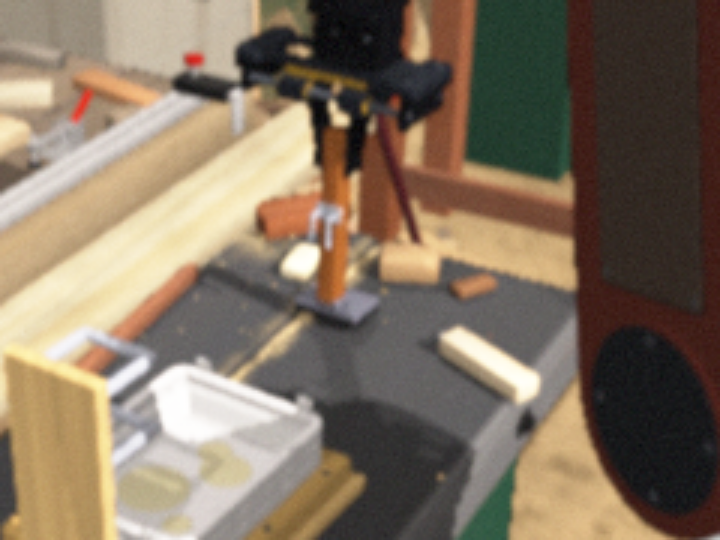

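The applicator hangs just above the free table, with its foot at crop pixel (340,305), clear of the offcuts. I'll lower it to contact and release.

Run:
```python
from h import *
s=ctrl.sense(); p=s["position"].copy(); f0=s["force"][2]; z=p[2]
g=np.array([.55,-.28,z])
for i in range(9):
    g[2]=z-.002*(i+1); ctrl.move_straight(g,speed=.03); f=ctrl.sense()["force"][2]
    if f-f0>3: break
st("down",i)
ctrl.set_gripper(.4,f_grip=5); 
ctrl.set_gripper(.8); st("open")
ctrl.move_straight(g+[0,0,.09],speed=.12); st("up")
# go to view pose above liner, off to the right
ctrl.movep(w((-110,-170,260)),down(1)); st()
save("side","e_side"); save("top","e_top")
s=cv2.imread("pics/e_side.png")[200:360,220:400]; t=cv2.imread("pics/e_top.png")[190:300,220:370]
cv2.imwrite("pics/e.png",np.hstack([cv2.resize(s,(400,355)),cv2.resize(t,(400,293))[:293] if 0 else cv2.resize(t,(400,355))]))
for n in["applicator"]: print(ctrl.find_in(n,"side")[:2])
```

```text
down 3 t 12.74 p [ 0.5502 -0.2801  0.1679] F [-2.7  2.4  6.4] M [0.37 0.65 0.01] w 0.273
open t 14.16 p [ 0.55   -0.28    0.1663] F [-0.4 -0.4  1.1] M [ 0.03 -0.11 -0.08] w 0.801
up t 15.06 p [ 0.5496 -0.2797  0.2553] F [-0.   0.4 -0.3] M [-0.04 -0.07 -0.02] w 0.801
t 16.03 p [ 0.384  -0.0978  0.2602] F [ 0.4 -0.3  0.3] M [-0.03 -0.11 -0.01] w 0.801
[{'location': [350.3, 235.6], 'confidence': 0.59}]
```

View pics/e.png

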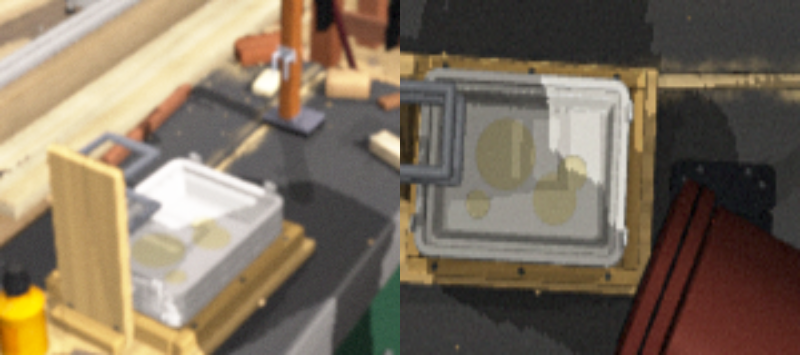

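The applicator stands upright, and the liner is now fully visible. I'll refine the front rim's position from intensity profiles in the top image before descending.

Run:
```python
from h import *
g=cv2.imread("pics/e_top.png",0).astype(np.float32)
def prof(ax,rng,other):
    out=[]
    for v in rng:
        a=[]
        for o in other:
            p=(v,o,78) if ax==0 else (o,v,78); u=proj("top",w(p)); a.append(cv2.getRectSubPix(g,(1,1),(float(u[0]),float(u[1])))[0,0])
        out.append(int(np.mean(a)))
    return list(zip(rng,out))
print("front",prof(0,range(-96,-56,2),range(-75,10,5)))
print("back",prof(0,range(56,98,2),range(-75,10,5)))
print("right",prof(1,range(-116,-80,2),range(-50,50,5)))
for n in["rim_front_right","corner_front_right","liner_top"]: print(n,[(r["location"],r["confidence"]) for r in ctrl.find_in(n,"top")[:2]])
print(proj("top",w((-75,-60,78))),proj("top",w((-75,-100,78))),proj("top",w((0,0,78))))
```

```text
front [(-96, 43), (-94, 71), (-92, 97), (-90, 94), (-88, 82), (-86, 81), (-84, 80), (-82, 80), (-80, 85), (-78, 89), (-76, 84), (-74, 91), (-72, 136), (-70, 152), (-68, 148), (-66, 135), (-64, 134), (-62, 144), (-60, 130), (-58, 99)]
back [(56, 149), (58, 159), (60, 175), (62, 177), (64, 168), (66, 155), (68, 177), (70, 198), (72, 198), (74, 175), (76, 129), (78, 107), (80, 112), (82, 117), (84, 108), (86, 80), (88, 46), (90, 39), (92, 40), (94, 39), (96, 39)]
right [(-116, 105), (-114, 102), (-112, 100), (-110, 113), (-108, 114), (-106, 110), (-104, 99), (-102, 89), (-100, 95), (-98, 132), (-96, 190), (-94, 208), (-92, 205), (-90, 181), (-88, 173), (-86, 181), (-84, 163), (-82, 123)]
rim_front_right [([267.5, 241.0], 0.92)]
corner_front_right [([269.0, 241.6], 0.93)]
liner_top [([265.8, 242.9], 0.59)]
[288.29693743 272.14851489] [304.05115422 272.80977305] [266.20282365 241.70300983]
```

```bash
sed -i 's/^ST=.*/ST=np.array([.5037,.0687,-.0539])/' h.py
cat >> h.py <<'E'
from scipy.spatial.transform import Rotation as Ro
def tilt(G0,R0,ang,piv=(75,100,60),a=(-.8,.6)):
    A=a[0]*XS+a[1]*YS; r=Ro.from_rotvec(A*ang).as_matrix(); c=w(piv)
    return c+r@(G0-c), r@R0
E
python3 - <<'E'
from h import *
R=down(1); G=w((-70.5,-60,76.5)); print(G)
ctrl.set_gripper(.36)
ctrl.movep(G+[0,0,.06],R)
ctrl.move_straight(G+[0,0,.012],speed=.1); st("near")
ctrl.move_straight(G,speed=.04); st("at")
save("side","f_side"); s=cv2.imread("pics/f_side.png")[220:350,250:390]
cv2.imwrite("pics/f.png",cv2.resize(s,(640,594),interpolation=cv2.INTER_CUBIC))
E
```

```text
[0.43006995 0.01258525 0.0765    ]
near t 18.61 p [0.4307 0.0121 0.0892] F [-0.7  0.8  0.1] M [-0.05 -0.1  -0.02] w 0.362
at t 19.06 p [0.4298 0.0127 0.0762] F [ 0.6 -0.5  0.3] M [-0.03 -0.17 -0.09] w 0.363
```

View pics/f.png

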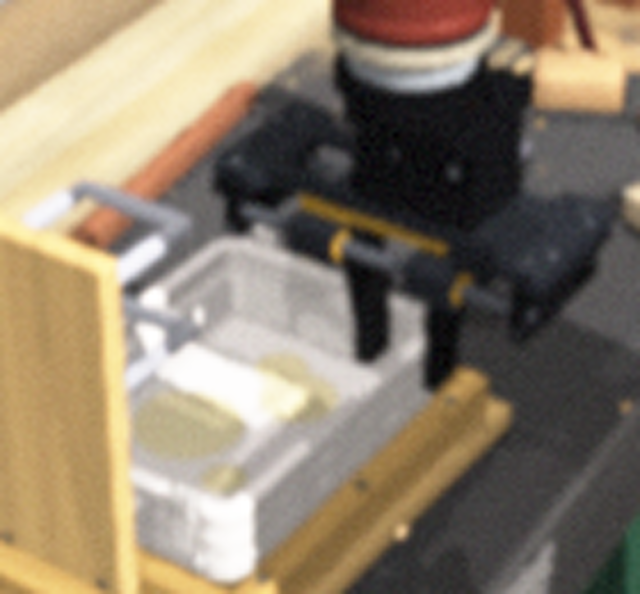

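The fingers straddle the front rim, inner tip at (370,350) and outer tip at (440,380). I'll grip and peel.

Run:
```python
from h import *
ctrl.set_gripper(0,f_grip=55); s=st("grip"); print(.009/.087)
G=w((-70.5,-60,76.5)); G[:2]=s["position"][:2]; G[2]=.0765; R=s["ee_rot"]; R=down(1)
np.save("G.npy",G)
for a in(.03,.06,.09,.12,.15):
    p,r=tilt(G,R,a); ctrl.move_straight(p,r,speed=.04); st(a)
ctrl.dwell(.1)
save("side","g_side"); s=cv2.imread("pics/g_side.png")[220:350,250:390]
cv2.imwrite("pics/g.png",cv2.resize(s,(640,594),interpolation=cv2.INTER_CUBIC))
```

```text
grip t 19.65 p [0.43   0.0126 0.0766] F [-1.8 -0.1  2.4] M [-0.03  0.13 -0.04] w 0.095
0.10344827586206896
0.03 t 19.96 p [0.4301 0.0132 0.083 ] F [-2.7 -0.8  3.4] M [ 0.05  0.49 -0.08] w 0.096
0.06 t 20.27 p [0.431  0.0132 0.0894] F [-0.7 -3.7  0.4] M [-0.69  0.08 -0.08] w 0.096
0.09 t 20.57 p [0.4313 0.0139 0.0958] F [-1.6 -4.7 -0.6] M [-0.91  0.22 -0.08] w 0.094
0.12 t 20.88 p [0.4321 0.0154 0.1021] F [-2.6 -2.9 -0.5] M [-0.62  0.28 -0.1 ] w 0.094
0.15 t 21.19 p [0.4331 0.0164 0.1084] F [-2.7 -3.4 -0.6] M [-0.69  0.37 -0.08] w 0.096
```

View pics/g.png

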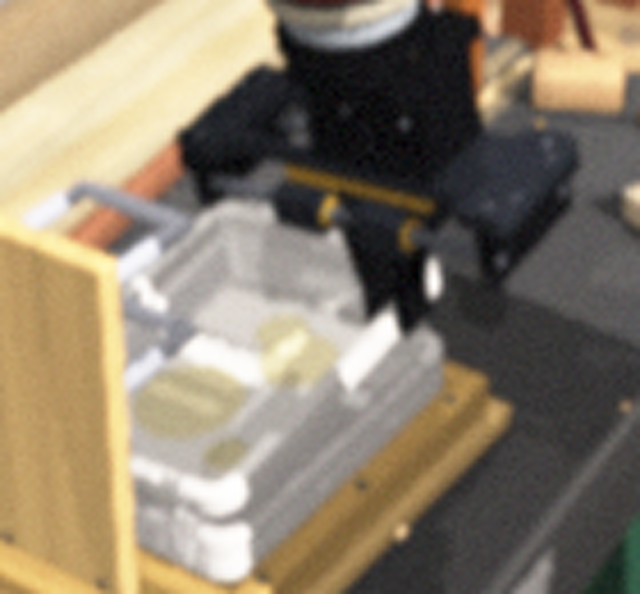

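The front-right end is well up and the front-left part way. The lower rim still looks seated. I'll check the corners against the predicted pixels.

Run:
```python
from h import *
im=cv2.imread("pics/g_side.png")[220:350,250:390]; k=640/140
big=cv2.resize(im,(640,594),interpolation=cv2.INTER_CUBIC)
for ang,col in((.15,(0,0,255)),):
    loop=[(-70.5,-95,74),(-75,-84,78),(-75,84,78),(-70,96,78),(-59,100,78),(59,100,78),(70,96,78),(75,84,78),(75,-84,78),(70,-96,78),(59,-100,78),(-59,-100,78)]
    pts=[]
    for p in loop[1:]:
        q,_=tilt(w(p),np.eye(3),ang); u=proj("side",q); pts.append(((u-[250,220]+.5)*k).astype(int))
    cv2.polylines(big,[np.array(pts)],True,col,1)
cv2.imwrite("pics/g2.png",big)
```

```text
(no output)
```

View pics/g2.png

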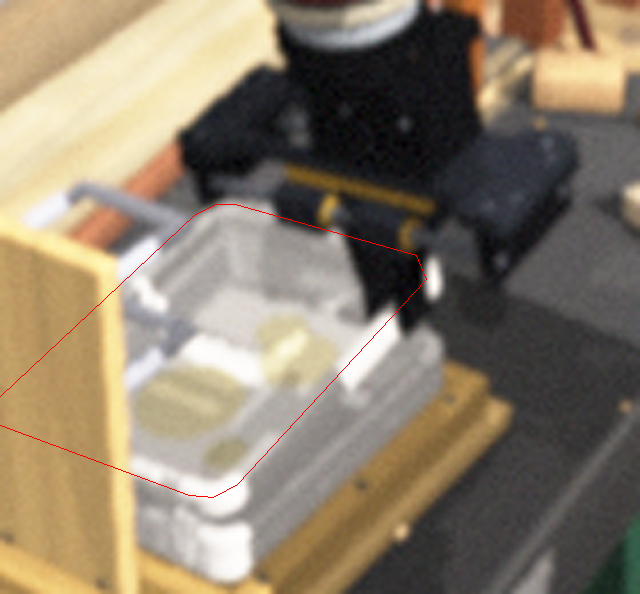

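All three visible corners match the rigid model to a few mm, so the front-right corner is at about 0.115 m with the back-left still down. Next I'll level out to a 40 mm lift.

```bash
cat >> h.py <<'E'
def overlay(c,src,dst,box,G1,R1):
    G=np.load("G.npy"); R0=down(1); M=R1@R0.T
    x0,x1,y0,y1=box; im=cv2.imread(src)[y0:y1,x0:x1]; k=640/(x1-x0)
    big=cv2.resize(im,None,fx=k,fy=k,interpolation=cv2.INTER_CUBIC)
    lp=[(-75,-84),(-75,84),(-70,96),(-59,100),(59,100),(70,96),(75,84),(75,-84),(70,-96),(59,-100),(-59,-100),(-70,-96)]
    pts=[((proj(c,G1+M@(w((*p,78))-G))-[x0,y0]+.5)*k).astype(int) for p in lp]
    cv2.polylines(big,[np.array(pts)],True,(0,0,255),1); cv2.imwrite(dst,big)
E
python3 - <<'E'
from h import *
G=np.load("G.npy"); ctrl.set_gripper(0,f_grip=60)
for a,dz in((.15,.004),(.13,.004),(.10,.011),(.07,.018),(.04,.026),(.015,.035)):
    p,r=tilt(G,down(1),a); 
    ctrl.move_straight(p+[0,0,dz],r,speed=.05); st(a)
ctrl.move_straight(G+[0,0,.04],down(1),speed=.05); s=st("level")
save("side","h_side"); overlay("side","pics/h_side.png","pics/h.png",(250,390,220,350),s["position"],s["ee_rot"])
E
```

```text
0.15 t 21.81 p [0.4333 0.0162 0.1128] F [-2.4 -2.9 -1.2] M [-0.77  0.39 -0.12] w 0.094
0.13 t 22.06 p [0.4329 0.0158 0.1083] F [ 0.2 -1.4 -0.8] M [-0.36 -0.1  -0.15] w 0.095
0.1 t 22.31 p [0.4321 0.0148 0.1093] F [ 0.8  0.1 -0.5] M [ 0.02 -0.08 -0.02] w 0.095
0.07 t 22.56 p [0.4312 0.0138 0.1097] F [ 0.1 -1.2 -0.9] M [ 0.02 -0.11  0.1 ] w 0.093
0.04 t 22.81 p [0.4306 0.0131 0.1112] F [ 0.3 -0.5 -0.8] M [-0.12  0.01 -0.02] w 0.095
0.015 t 23.06 p [0.4303 0.0126 0.1149] F [ 0.5  0.3 -1.2] M [-0.09 -0.02  0.01] w 0.092
level t 23.31 p [0.43   0.0125 0.1165] F [ 1.3 -0.  -0.1] M [-0.11 -0.03  0.07] w 0.096
```

View pics/h.png

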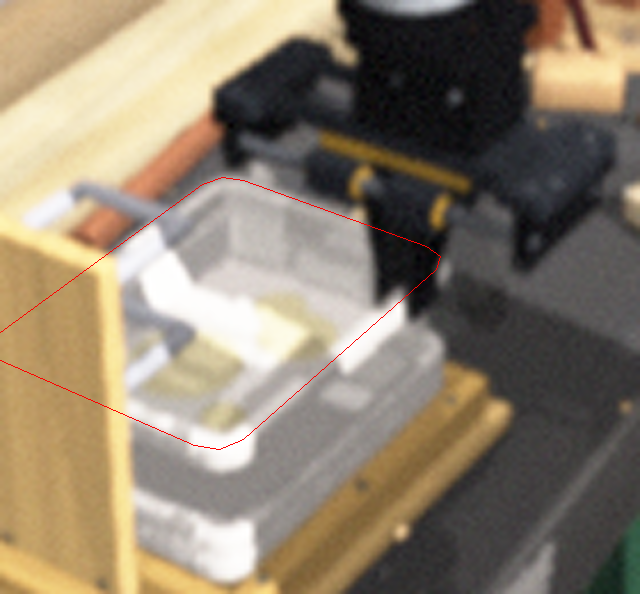

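The outline matches and the liner is level and free, with no residual force. I'll draw it right from under the bar, then raise it.

Run:
```python
from h import *
G=np.load("G.npy")+[0,0,.042]
ctrl.move_straight(G,speed=.04)
for d in(.03,.07,.115):
    ctrl.move_straight(G-YS*d,speed=.07); st(d)
ctrl.move_straight(G-YS*.115+[0,0,.11],speed=.08); ctrl.dwell(.5); s=st("up")
save("side","i_side"); save("top","i_top")
overlay("side","pics/i_side.png","pics/i.png",(230,430,190,370),s["position"],s["ee_rot"])
t=cv2.imread("pics/i_top.png")[150:310,170:470]; i=cv2.imread("pics/i.png"); 
cv2.imwrite("pics/i.png",np.vstack([cv2.resize(i,(400,360)),cv2.resize(t,(400,213))]))
```

```text
0.03 t 24.18 p [ 0.4284 -0.0176  0.1185] F [-0.1  0.4 -1. ] M [-0.09  0.02  0.01] w 0.095
0.07 t 24.91 p [ 0.4262 -0.0574  0.1185] F [-0.2  0.3 -1.1] M [-0.05 -0.03  0.  ] w 0.097
0.115 t 25.7 p [ 0.4237 -0.1023  0.1184] F [-0.6 -1.4 -0.8] M [-0.02  0.01 -0.04] w 0.096
up t 27.73 p [ 0.4238 -0.1023  0.2285] F [-0.5  0.5 -1. ] M [-0.07 -0.05 -0.04] w 0.093
```

View pics/i.png

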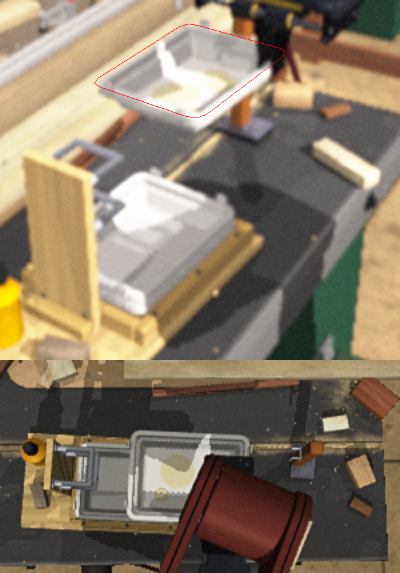

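The used liner is level, about 0.19 m up and clear of everything. The clean liner is in its seat and the applicator is standing, so I'm handing in.

Run:
```python
from h import *
st("final"); ctrl.job_done(); st("done")
```

```text
final t 27.82 p [ 0.4238 -0.1023  0.2285] F [-0.3 -0.8 -0.9] M [-0.09 -0.02 -0.  ] w 0.096
the job is handed in; nothing more can be done
the job is handed in; nothing more can be done
```

I handed the job in at about 28 s of the 59 s limit. No verdict was reported, so the result rests on my own checks.

**What I did**
- **Applicator:** I lifted it off the bar, stood it on the bare table at about (0.55, -0.28) and let go.
- **Peel:** I gripped the used liner's front right rim and tilted it 0.15 rad about its back left corner. By the model fit, the front right corner rose to about 0.115 m while the back left stayed down.
- **Finish:** I levelled the liner, drew it 115 mm to the right from under the bar, and raised it to hold there.

**Last checks**
- **Used liner:** It looked level, with its underside at about 0.195 m. The wrist load of about 0.9 N matches the liner's weight alone, and the grip width of about 8.4 mm is close to the 9 mm rim.
- **Clean liner, applicator, bystanders:** In the last pictures the clean liner looked seated, the applicator stood upright, and the bottle and offcuts looked unmoved. I judged these by eye and did not measure them.

**What disagreed or was weak**
- **Networks:** They gave poor positions for the rim corners, so I fitted the station and liner from edges in the pictures instead.
- **Pose offset:** The first station fit was about 2 mm off the rim edges and I corrected it. During the peel the liner outline still sat about 2 pixels (roughly 4 mm) off the side view.
- **Back left corner:** It was hidden behind the upright board, so its height during the peel is inferred from the other three corners.

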